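Weigh two glue sticks and keep the fuller one

TASK

Find out which of the two glue sticks holds more glue: push one into each cup of the balance, gently but fully home on the rubber pad inside (never pressing on the balance with more than 20 N), let go and see which pan sinks. Then pull out the heavier stick and stand it upright in the hole of the wooden stand; leave the lighter one fully home in its cup and leave the other things on the desk alone.

Things in the scene. Friction and masses are not known exactly. Their poses are not given: they have to be found in the camera images.
- stick_a: one of two glue sticks that look the same (lower half yellow, cap half blue), standing upright: 84 mm tall, 27 mm diameter up to 53 mm, 28 mm above. Either may be the fuller: one weighs 81 to 93 g, the other 46 to 53 g. Origin: centre of the underside; z along the stick to the cap.
- stick_b: the other glue stick, same shape, size and origin as stick_a.
- balance: grey counter balance fixed on the desk, base 100 (x) by 270 (y) mm. Two round steel pans, 84 mm diameter, 100 mm to its own +y (left) and -y (right), each carry an aluminium cup. A linkage keeps the pans level: one goes up as the other goes down, 12 mm each way to a stop. A scale post in the middle is 129 mm high. Empty it floats level. Origin: centre of the underside, z up.
- cup_left (a point): centre of the mouth of the left (+y) pan's cup, 140 mm above the desk when level; moves with the pan. Bore 29.6 mm, outside 38 mm, 51 mm high. Three spring balls 8 mm below the mouth grip a stick lightly: a few N to push it past them or pull it out; it stays at the depth where it is let go and does not sink by itself. When pushed, the pan first sinks to its lower stop with almost no force.
- cup_right (a point): the same on the right (-y) pan. Inside each cup, below the balls, is a rubber pad on an adjusting screw, the cup's floor: its face lies anywhere from 14 to 38 mm below the mouth, differs between the cups and from time to time and is not measured: find it by feel. It yields about 1 mm for 2.5 N, comes back slowly and is hard after 3 mm.
- pan_left (a joint): height of the left pan against level, m: 0 level, +0.012 up at its stop, -0.012 down at its stop (the right pan always moves the other way). With one stick in each cup the heavier side goes to its lower stop within about a second.
- stand: small fixed block of brown wood, 75 x 75 x 30 mm high, with one round blind hole of 34 mm diameter, 22 mm deep, in the middle of its top, edge chamfered 2 mm. Origin: centre of the underside.
- stand_hole0 (a point): centre of the mouth of the stand's hole, 30 mm above the desk; z up.
- capsule: black bottle capsule (closed sleeve) standing upright, 34 mm diameter, 60 mm high, bystander. Origin: centre of the underside.
- corkscrew: closed brown waiter's corkscrew, 112 mm long (its y), 24 mm high, lying on the desk, bystander. Origin: centre of the underside.
- pad: blue notebook, 148 x 118 x 15 mm, lying flat, bystander. Origin: centre of the underside.
- stapler: black stapler, 176 mm long (its y), 38 mm high, bystander. Origin: centre of the underside.
Things that resemble listed ones, but are neither listed nor needed, are in the scene too. Leave any orange look-alike of the stick_b alone.

How it is judged (in metres and radians):
On the way:
1. both sticks fully home on the pads of the two cups, let go, and the balance tipped by at least 6 mm to the heavier side, untouched (((distance between stick_a and padface_left below 0.005 m and distance between stick_b and padface_right below 0.005 m) or (distance between stick_b and padface_left below 0.005 m and distance between stick_a and padface_right below 0.005 m)) and (value of joint pan_left below -0.006 m or value of joint pan_left above 0.006 m) and contact force between each of stick_a, stick_b and the fingers below 0.1 N and contact force between balance and the arm below 0.1 N), for 0.3 s.
At the end, for the whole second after the job is handed in: the heavier stick stands upright and at rest in the stand's hole (at most 6 mm off its centre, foot at least 18 mm below the mouth, tilt under 0.15 rad); the lighter one is still fully home (within about 3 mm of the pad) in its cup of the balance (((horizontal distance between stick_a and stand_hole0 below 0.006 m and z of stick_a in the frame of stand_hole0 between -0.03 and -0.018 m and angle between stick_a's own z axis and vertical below 0.15 rad and (distance between stick_b and padface_left below 0.005 m or distance between stick_b and padface_right below 0.005 m)) or (horizontal distance between stick_b and stand_hole0 below 0.006 m and z of stick_b in the frame of stand_hole0 between -0.03 and -0.018 m and angle between stick_b's own z axis and vertical below 0.15 rad and (distance between stick_a and padface_left below 0.005 m or distance between stick_a and padface_right below 0.005 m))) and distance between glue_full and stand_hole0 below 0.02 m and linear speed of each of stick_a, stick_b below 0.02 m/s); the robot touches nothing.
It fails at once if more than 20 N between a stick and the balance (contact force between any of stick_a, stick_b and balance above 20 N).
It fails at once if more than 20 N between the robot and the balance (contact force between the arm and balance above 20 N).
It fails at once if a bystander (capsule, corkscrew, notebook, stapler) moved by more than 30 mm (distance of any of capsule, corkscrew, pad, stapler from where it was at the start of the episode above 0.03 m).
It also fails if it takes over 72 s, if anything falls off the work surface, if the arm or the gripper's body presses on something with over 40 N, if the wrist force passes 120 N, or if a joint passes its speed limit or range.

ROBOT

A 6-joint arm with a two-finger parallel gripper is mounted at the origin on a cart in front of the work surface, level with it; the furniture and walls round the work are solid. World frame = base frame: x ahead of the robot, y to its left, z up, the work surface at z = 0. Lengths are in m, angles in degrees, forces in N, time in s.
With the tool pointing down it reaches from about 0.25 to 0.85 m from the base axis. Payload 12.5 kg.
Tool frame: the origin (TCP) lies between the finger pads; the fingertips stand 14 mm ahead of it and the grasp point (between the pads) lies 5 mm behind it; z points along the fingers, y is the line along which they close (so a half turn about z gives the same grasp; the last joint's range is limited). The gripper opens to 93 mm and grips with 3 to 60 N. Pads are 15 mm wide; open, the fingers measure 128 mm over their backs; the gripper's body (75 mm by 188 mm) begins 65 mm behind the grasp point.
Start: joints at [-75.035, 20.094, 94.641, -0, 65.266, -4.847], TCP at [0.186, -0.517, 0.233] pointing down, gripper open.
Joint ranges: [-157.81, 157.81], [-45, 120.19], [0.68, 151.7], [-89.99, 269.99], [4.06, 180], [-164.3, 164.3]. Speed limits (degrees/s): [127.2, 127.2, 159.86, 180, 180, 180].

INTERFACE

Orientations are given as [roll, pitch, yaw] about the fixed x, y, z axes, in that order (R = Rz(yaw) Ry(pitch) Rx(roll)).
In Python, from station import state, read_camera, camera_params, sign_off gives the robot as it stands.
- The arm moves only by the tool apply_moves, never from a script. Its argument "steps" is a list of rows, each an object of numbers: "x", "y", "z": the shift along the tool's x, y, z in m; "spin": the turn about the tool's z in rad. In form: [{"x": .., "y": .., "z": .., "spin": ..}, ...]. A call has 1 to 8 rows; each row is the pose to reach, as a shift and turn from the pose commanded when the call began, along the tool's axes at that moment; what a row does not reach only later rows make up. A row lasts 1/10 s, in which the tool goes at most 50 mm and 8.59 degrees, less where a joint would pass 70% of its speed; a pose out of reach is approached as far as the arm can. A call with a gripper value outside its range is refused whole. "gripper" is the opening, from -1 (shut) to 1 (fully open), so that 0 is half open, set as the call begins (left out, the last holds). The fingers move at their own pace and stop on an object; "squeeze" is the grip in N (left out, the last holds). Time passes only in rows, so rows that repeat a pose let the fingers close. It gives the time, the measured TCP pose, the force, the opening and the grip force at its end, in the units of the state.
- state(): the state, without advancing time (a new reading comes with each control period).
- read_camera(name): name is "scene" or "top" or "wrist"; returns the picture (480x640x3 uint8, red, green, blue); there is no depth.
- camera_params(name): a dict with "fov_y" (degrees; the focal length in pixels is half the picture's height over the tangent of half this angle, whatever the lens; pixels are square), "cx", "cy" (the principal point, pixels), "rvec" (rotation vector, rad) and "tvec" (3), from world to camera coordinates, as OpenCV has them. Camera axes: x right, y down, z forward; pixel columns grow to the right and rows downward; lengths in m; the calibration is good to about 2 mm. The wrist camera is an equidistant fisheye: a pixel r from the principal point sees the ray r / f radians off the axis. A picture is of the moment at which its call begins: read the wrist's pose just before it. camera_params takes no time and is no camera call; for the wrist camera it gives the pose at the moment of the call.
- sign_off(): hands the job in; it is judged then, once.
The state is a dict: "t": time; "joint_positions": joint angles; "joint_vel": joint speeds; "joint_efforts": joint torques, N m; "position": TCP position; "orientation": TCP orientation; "ft_force": force on the tool from outside, world axes, zero at the start; "ft_torque": the same for the moment, N m; "grip_width": opening from 0.0 (shut) to 1.0 (fully open); "grip_force": force on a finger pad.
Only numpy, scipy, OpenCV 4.12 (cv2) and the standard library are available. Lean on these libraries where they do the work, as an engineer would, in place of code of your own. Each camera call takes 0.05 s, during which the arm holds its last target. There are 200 camera calls.

## Working session

There is one attempt and no reset: what is moved stays moved. The work goes in short steps, Python scripts to look and compute and a tool call to move; the robot and the scene stay as the last step left them, time stands still between calls to the robot, and variables do not carry over. Pictures are saved under pics/ and viewed, at most 10 in all, crops included, and the job is handed in when it is done.

Besides the shell and the picture viewer there is one more tool, called after "Call:" as name([rows], argument=value, ...), one row to a line, values as JSON. apply_moves: Moves the arm, as the interface text tells. Its arguments: {"type":"object","properties":{"steps":{"type":"array"},"gripper":{"type":"number"},"squeeze":{"type":"number"}},"required":["steps"]}

```bash
mkdir -p pics; ls; python3 - <<'E'
from station import *
import cv2,numpy as np
print(state())
a=read_camera("scene");b=read_camera("top")
for n,i in(("scene",a),("top",b)):
    cv2.imwrite(f"pics/{n}0.png",i[:,:,::-1]); print(n,camera_params(n))
print(camera_params("wrist"))
E
```

```text
pics
{'t': 0.0, 'joint_positions': array([-7.50358357e+01,  2.01223995e+01,  9.46767354e+01, -8.69677548e-05,
        6.52655568e+01, -4.84723042e+00]), 'joint_vel': array([-0.09727276,  0.02392424,  0.08959526, -0.08931692, -0.01864249,
        0.00644735]), 'joint_efforts': array([-1.45348858e-03, -4.97324717e+01, -2.85256720e+01,  6.98601524e-02,
        2.56926182e-02, -1.01376295e-04]), 'position': array([ 0.18634785, -0.51712242,  0.23212137]), 'orientation': array([-1.79935533e+02, -5.38773546e-03,  1.98114282e+01]), 'ft_force': array([ 0.0253721 ,  0.53614306, -0.33636283]), 'ft_torque': array([ 0.02381346, -0.004898  ,  0.01019731]), 'grip_force': 0.0, 'grip_width': 0.9994796019089244}
scene {'fov_y': 49.30518694497851, 'cx': 326.88801350985756, 'cy': 241.85389633888303, 'rvec': array([ 0.66888538, -2.39750793,  1.39081178]), 'tvec': array([0.47481283, 0.21913406, 1.10353076])}
top {'fov_y': 45.56684524199643, 'cx': 322.59213931002313, 'cy': 241.39522452666944, 'rvec': array([ 2.11483689, -2.10285782,  0.23068511]), 'tvec': array([0.02645765, 0.56010733, 1.64180992])}
{'fov_y': 65.70646984690485, 'cx': 316.69619858926427, 'cy': 240.52289258084824, 'rvec': array([-2.40129348,  1.68852102,  0.20627323]), 'tvec': array([-0.55038978, -0.02785654,  0.38931574])}
```

View pics/scene0.png

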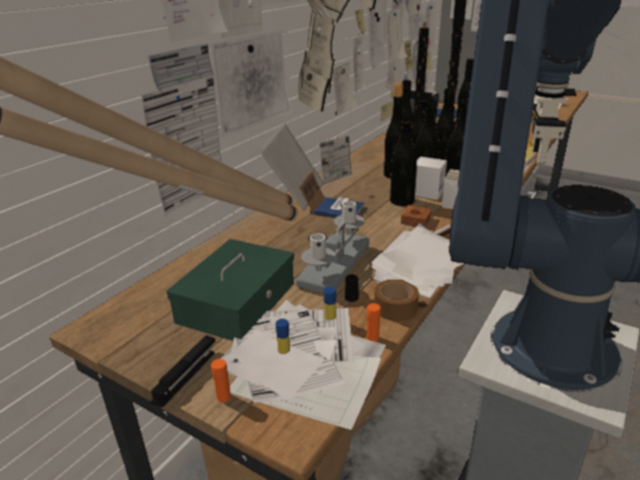

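View pics/top0.png

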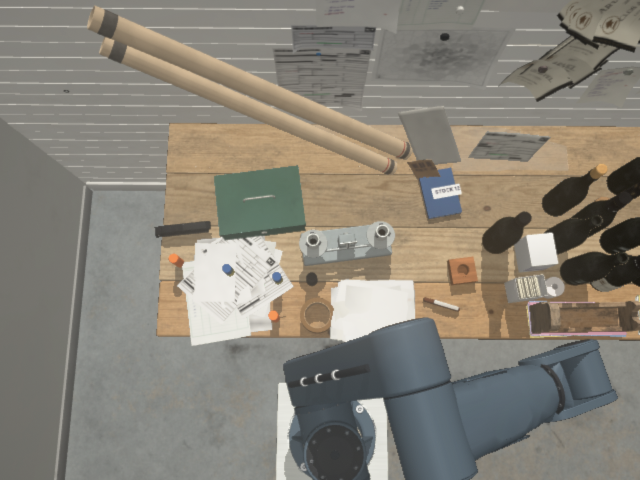

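The top view shows the blue-capped sticks at (227,270) and (277,278). The orange look-alikes at (176,259) and (273,315) have no blue cap or yellow body, so I rule them out. The balance is near (347,242), with cups at (313,240) and (381,231). The stand is at (462,270) and the capsule at (311,279).

```bash
cat > h.py <<'E'
from station import *
import cv2,numpy as np
def cam(n,p=None):
    p=p or camera_params(n); R=cv2.Rodrigues(p["rvec"])[0]
    return dict(R=R,t=p["tvec"],c=-R.T@p["tvec"],f=240/np.tan(np.radians(p["fov_y"]/2)),cx=p["cx"],cy=p["cy"],fish=n=="wrist")
def ray(C,u,v):
    a=np.array([u-C["cx"],v-C["cy"]])/C["f"]
    if C["fish"]:
        r=np.hypot(*a); d=np.array([*(a/max(r,1e-9)*np.sin(r)),np.cos(r)])
    else: d=np.array([*a,1.])
    d=C["R"].T@d; return d/np.linalg.norm(d)
def onz(C,u,v,z):
    d=ray(C,u,v); return C["c"]+d*(z-C["c"][2])/d[2]
def proj(C,X):
    p=C["R"]@np.asarray(X)+C["t"]
    if C["fish"]:
        r=np.hypot(p[0],p[1]); th=np.arctan2(r,p[2]); q=p[:2]/max(r,1e-9)*th
    else: q=p[:2]/p[2]
    return q*C["f"]+[C["cx"],C["cy"]]
def tri(C1,a,C2,b):
    A=np.array([ray(C1,*a),-ray(C2,*b)]).T; s=np.linalg.lstsq(A,C2["c"]-C1["c"],rcond=None)[0]
    p=C1["c"]+s[0]*A[:,0]; q=C2["c"]-s[1]*A[:,1]; return (p+q)/2,np.linalg.norm(p-q)
def blobs(im,lo,hi,amin=20):
    m=cv2.inRange(cv2.cvtColor(im,cv2.COLOR_RGB2HSV),lo,hi); n,_,s,c=cv2.connectedComponentsWithStats(m)
    return [(np.round(c[i],1).tolist(),s[i].tolist()) for i in range(1,n) if s[i,4]>=amin]
E
python3 - <<'E'
from h import *
T=cam("top");S=cam("scene")
t=cv2.imread("pics/top0.png")[:,:,::-1].copy();s=cv2.imread("pics/scene0.png")[:,:,::-1].copy()
print("cams",T["c"],S["c"])
for c,st in blobs(t,(105,120,50),(125,255,255)): print("top blue",c,st,onz(T,*c,.084))
for c,st in blobs(s,(105,120,50),(125,255,255)): print("sc blue",c,st)
for n,u,v,z in[("cupL",313,238,.14),("cupR",381,230,.14),("stand",462,269,.03),("caps",311.5,279,.06),("orangeR",273,315,.08)]:print(n,onz(T,u,v,z))
a=cv2.resize(t[190:330,150:410],(800,431),interpolation=cv2.INTER_CUBIC)
b=cv2.resize(t[245:300,430:500],(215,169),interpolation=cv2.INTER_CUBIC)
c=cv2.resize(s[190:310,290:450],(225,169),interpolation=cv2.INTER_CUBIC);d=cv2.resize(s[280:400,200:400],(282,169),interpolation=cv2.INTER_CUBIC)
z=np.zeros((169,800,3),np.uint8);z[:,:215]=b;z[:,225:450]=c;z[:,460:742]=d
cv2.imwrite("pics/crop1.png",np.vstack([a,z])[:,:,::-1])
E
```

```text
cams [0.19615929 0.03295303 1.72348359] [-0.05506089  0.96846921  0.74181048]
sc blue [325.0, 206.6] [317, 199, 17, 16, 114]
sc blue [329.3, 294.7] [324, 287, 11, 17, 162]
sc blue [282.1, 328.1] [277, 320, 11, 18, 174]
cupL [0.55226419 0.05709426 0.14      ]
cupR [ 0.57680649 -0.13649416  0.14      ]
stand [ 0.48424889 -0.38971467  0.03      ]
caps [0.44678239 0.06161816 0.06      ]
orangeR [0.33913209 0.17049628 0.08      ]
```

View pics/crop1.png

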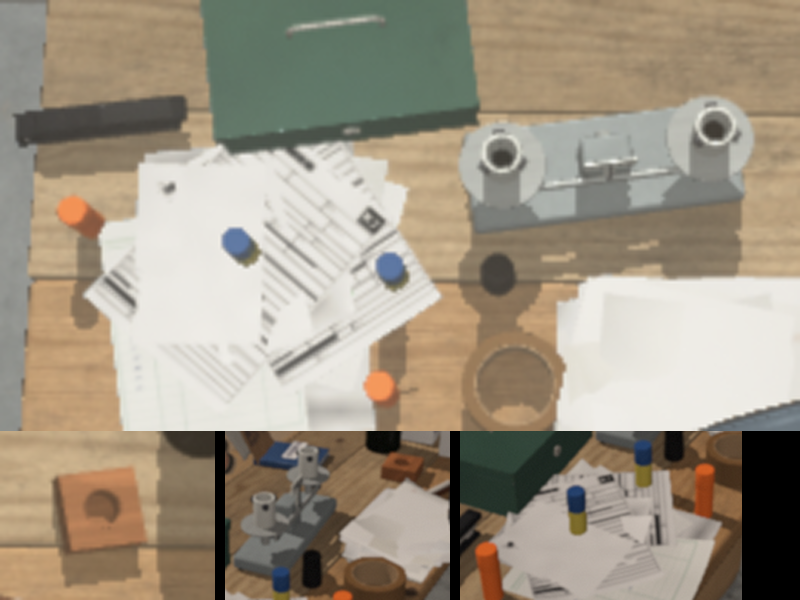

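The crop confirms the two sticks with blue caps and yellow bodies at top pixels (227,268) and (277,276.5). It also shows the orange look-alikes, the two cups and the stand hole.

```bash
python3 - <<'E'
from h import *
T=cam("top");S=cam("scene");W=cam("wrist")
t=cv2.imread("pics/top0.png")[:,:,::-1].copy()
s=state();p=s["position"];y=np.radians(s["orientation"][2])
Rt=np.array([[np.cos(y),np.sin(y),0],[np.sin(y),-np.cos(y),0],[0,0,-1]])
print("cam in tool",Rt.T@(W["c"]-p),"axes",(Rt.T@W["R"].T).round(3))
for c,st in blobs(t,(103,110,60),(122,255,255)): print(c,st)
for u,v in[(226.8,268.2),(276.6,276.3)]: print(onz(T,u,v,.084))
print("tri",tri(T,(226.8,268.2),S,(282.5,322.5)),tri(T,(276.6,276.3),S,(330,289.5)))
print("tube end",tri(T,(390,168),S,(290,212)))
tgt=np.array([.42,.22,.30]);print("delta tool",Rt.T@(tgt-p))
E
```

```text
cam in tool [ 0.06628682  0.00069483 -0.15242861] axes [[-0.001 -0.971 -0.241]
 [ 1.    -0.001 -0.   ]
 [-0.    -0.241  0.971]]
[0.47340189 0.3075999  0.084     ]
[0.45047308 0.16239905 0.084     ]
tri (array([0.47305808, 0.3076041 , 0.08132663]), np.float64(0.001776466745486621)) (array([0.44964029, 0.16201281, 0.08333006]), np.float64(0.002038444983064937))
tube end (array([ 0.79853556, -0.17794359,  0.04218558]), np.float64(0.0008537445533541293))
delta tool [ 0.46966255 -0.61433101 -0.06782559]
```

Call:
apply_moves([
  {"x": 0.03, "y": -0.034, "z": -0.01},
  {"x": 0.06, "y": -0.069, "z": -0.02},
  {"x": 0.09, "y": -0.103, "z": -0.03},
  {"x": 0.12, "y": -0.138, "z": -0.04},
  {"x": 0.15, "y": -0.172, "z": -0.05},
  {"x": 0.18, "y": -0.207, "z": -0.05},
  {"x": 0.21, "y": -0.241, "z": -0.05},
  {"x": 0.24, "y": -0.275, "z": -0.05},
], gripper=0.1, squeeze=15)

```text
schema error: expected keys x, y, z, spin
```

Call:
apply_moves([
  {"x": 0.03, "y": -0.034, "z": 0.0, "spin": 0.05},
  {"x": 0.06, "y": -0.069, "z": 0.0, "spin": 0.1},
  {"x": 0.09, "y": -0.103, "z": 0.01, "spin": 0.15},
  {"x": 0.12, "y": -0.138, "z": 0.02, "spin": 0.22},
  {"x": 0.15, "y": -0.172, "z": 0.03, "spin": 0.22},
  {"x": 0.18, "y": -0.207, "z": 0.04, "spin": 0.22},
  {"x": 0.21, "y": -0.241, "z": 0.04, "spin": 0.22},
  {"x": 0.238, "y": -0.275, "z": 0.04, "spin": 0.22},
])

```text
t: 0.9
position: [0.3172, -0.1762, 0.1924]
orientation: [-180.0, 0.0, 7.2]
ft_force: [1.1, -0.6, -0.2]
grip_width: 0.998
grip_force: 0.0
```

```bash
python3 - <<'E'
from h import *
read_camera("wrist")
s=state();W=cam("wrist");i=read_camera("wrist")
print(s["position"],s["orientation"],s["grip_width"],s["t"],s["ft_force"])
for c,st in blobs(i,(103,110,50),(125,255,255),100): print(c,st,onz(W,*c,.084))
cv2.imwrite("pics/w1.png",i[:,:,::-1])
E
```

```text
[ 0.31808192 -0.17164229  0.19224779] [-1.79866642e+02  2.27243310e-02  7.33240172e+00] 1.0018812776152566 0.95 [0.40901876 0.62155423 0.21369491]
```

View pics/w1.png

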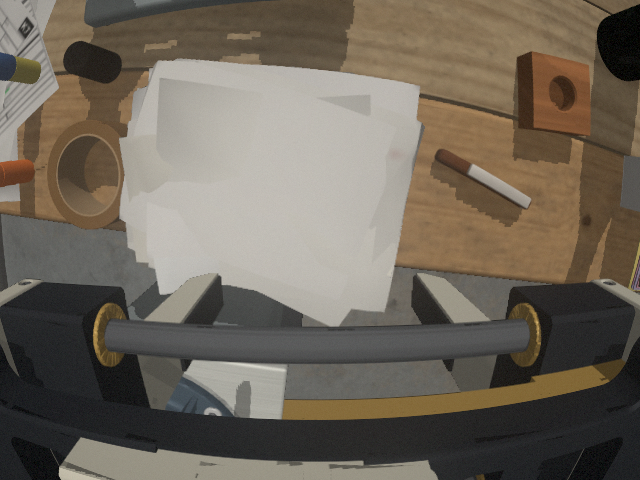

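The wrist picture shows the stand at (555,95), the capsule at (92,62) and the fingertips at (210,290) and (430,290). The first call was refused for missing spin keys, so the arm only went half way.

Call:
apply_moves([
  {"x": 0.022, "y": -0.04, "z": -0.02, "spin": 0},
  {"x": 0.044, "y": -0.08, "z": -0.04, "spin": 0},
  {"x": 0.066, "y": -0.12, "z": -0.058, "spin": 0},
  {"x": 0.088, "y": -0.16, "z": -0.058, "spin": 0},
  {"x": 0.11, "y": -0.2, "z": -0.058, "spin": 0},
  {"x": 0.132, "y": -0.24, "z": -0.058, "spin": 0},
  {"x": 0.154, "y": -0.28, "z": -0.058, "spin": 0},
  {"x": 0.173, "y": -0.315, "z": -0.058, "spin": 0},
], gripper=0.1, squeeze=15)

```text
t: 1.8
position: [0.45, 0.1577, 0.2505]
orientation: [180.0, -0.0, 7.2]
ft_force: [0.8, 0.2, 0.8]
grip_width: 0.546
grip_force: 0.0
```

```bash
python3 - <<'E'
from h import *
read_camera("wrist")
s=state();W=cam("wrist");i=read_camera("wrist")
print(s["position"],s["orientation"],s["grip_width"],s["t"],s["ft_force"])
for c,st in blobs(i,(103,110,50),(125,255,255),100): print(c,st,onz(W,*c,.084))
cv2.imwrite("pics/w2.png",i[:,:,::-1])
E
```

```text
[0.45152835 0.16120497 0.25049664] [-1.79917257e+02 -7.31689897e-02  7.27526040e+00] 0.5505436101239588 1.85 [-1.9153025   0.4574424  -1.66712282]
[314.8, 224.5] [300, 210, 29, 30, 608] [0.45336155 0.16251744 0.084     ]
```

View pics/w2.png

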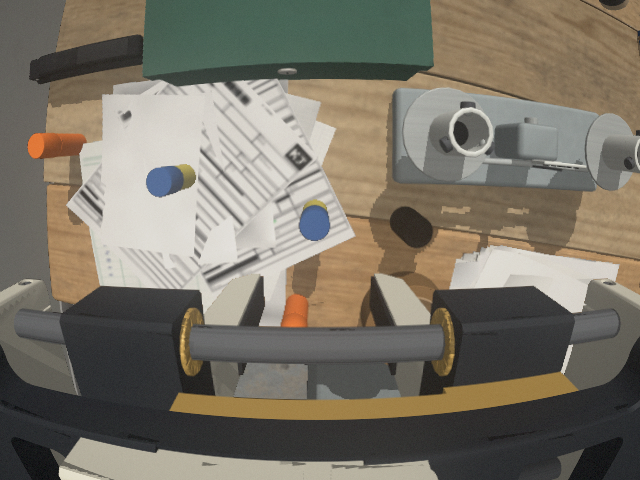

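The wrist view shows stick B's cap at (315,225), the other stick at (165,181) and the near cup's mouth at (470,132). The wrist and top measurements agree to 2 mm, so I grasp here.

Call:
apply_moves([
  {"x": 0.002, "y": -0.001, "z": 0.045, "spin": 0},
  {"x": 0.002, "y": -0.001, "z": 0.09, "spin": 0},
  {"x": 0.002, "y": -0.001, "z": 0.135, "spin": 0},
  {"x": 0.002, "y": -0.001, "z": 0.17, "spin": 0},
  {"x": 0.002, "y": -0.001, "z": 0.1885, "spin": 0},
  {"x": 0.002, "y": -0.001, "z": 0.1885, "spin": 0},
  {"x": 0.002, "y": -0.001, "z": 0.1885, "spin": 0},
])

```text
t: 2.6
position: [0.4514, 0.1567, 0.0626]
orientation: [180.0, 0.0, 7.2]
ft_force: [-0.2, -0.3, -1.0]
grip_width: 0.551
grip_force: 0.0
```

Call:
apply_moves([
  {"x": 0, "y": 0, "z": 0, "spin": 0},
  {"x": 0, "y": 0, "z": 0, "spin": 0},
  {"x": 0, "y": 0, "z": 0, "spin": 0},
  {"x": 0, "y": 0, "z": 0, "spin": 0},
  {"x": 0, "y": 0, "z": 0, "spin": 0},
], gripper=-1, squeeze=20)

```text
t: 3.1
position: [0.4515, 0.1577, 0.0626]
orientation: [-180.0, -0.1, 7.2]
ft_force: [0.6, 2.9, 5.3]
grip_width: 0.31
grip_force: 19.9
```

Call:
apply_moves([
  {"x": 0, "y": 0, "z": -0.03, "spin": 0},
  {"x": 0, "y": 0, "z": -0.08, "spin": 0},
  {"x": 0.0, "y": 0.0, "z": -0.13, "spin": 0},
  {"x": 0.02, "y": 0.03, "z": -0.165, "spin": 0},
  {"x": 0.045, "y": 0.06, "z": -0.175, "spin": 0},
  {"x": 0.07, "y": 0.09, "z": -0.175, "spin": 0},
  {"x": 0.087, "y": 0.1125, "z": -0.175, "spin": 0},
  {"x": 0.087, "y": 0.1125, "z": -0.175, "spin": 0},
])

```text
t: 3.9
position: [0.5529, 0.0545, 0.2366]
orientation: [180.0, 0.0, 7.1]
ft_force: [-1.1, 0.5, -1.0]
grip_width: 0.299
grip_force: 20.0
```

```bash
python3 - <<'E'
from h import *
read_camera("wrist");read_camera("wrist")
for k in range(3):
    s=state();W=cam("wrist");i=read_camera("wrist")
    print(s["position"],s["orientation"],s["grip_width"],s["t"],s["ft_force"])
t=read_camera("top")
cv2.imwrite("pics/w3.png",i[:,:,::-1]);cv2.imwrite("pics/t3.png",t[:,:,::-1])
c=cv2.resize(i[100:400,150:550],(800,600),interpolation=cv2.INTER_CUBIC)
cv2.imwrite("pics/w3c.png",c[:,:,::-1])
E
```

```text
[0.55107424 0.05657661 0.23654931] [-1.79988707e+02  8.31727618e-02  7.15922054e+00] 0.2993383509637894 4.0 [ 1.01970678 -0.38643957 -1.04753196]
[0.55084672 0.05708802 0.23676592] [-1.79987154e+02  6.50563792e-02  7.20847734e+00] 0.29887389153421395 4.05 [ 0.54341477 -0.04108073 -0.69424398]
[0.55076865 0.05737626 0.23689822] [-1.79988108e+02  5.22905359e-02  7.24328980e+00] 0.298866376480292 4.1 [-0.25412931 -0.13213291 -0.31744403]
```

View pics/w3c.png

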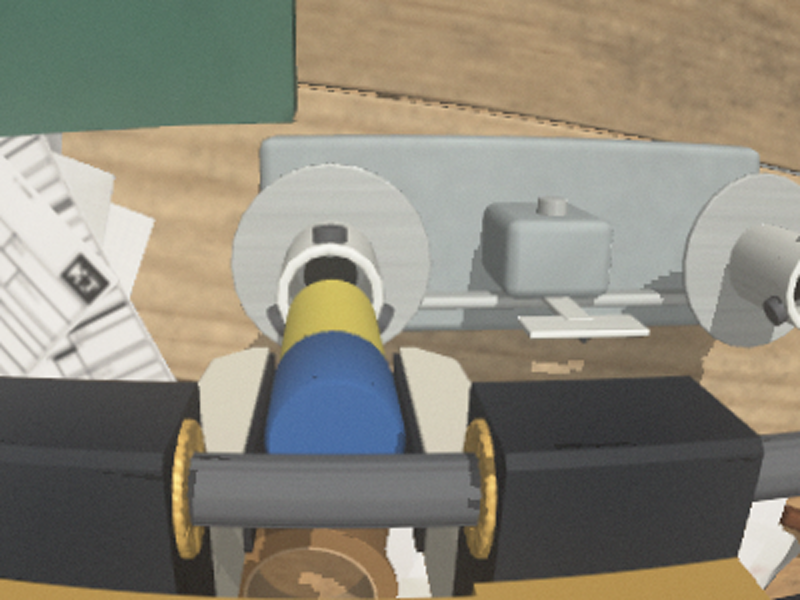

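The crop shows the held stick with its yellow foot arc centred at crop column 333, top row 280. The cup's white mouth ring lies directly ahead: columns 278–384, top row about 240.

```bash
cat >> h.py <<'E'
from scipy.optimize import least_squares
def fitc(P,r):
    P=np.array(P)[:,:2]; g=lambda c:np.hypot(*(P-c).T)-r
    s=least_squares(g,P.mean(0)-[r/2,0],loss="soft_l1",f_scale=.0004); return s.x,np.abs(g(s.x)).mean()
def foot(W,i,z,c0=315,hw=14):
    m=cv2.inRange(cv2.cvtColor(i,cv2.COLOR_RGB2HSV),(20,110,60),(35,255,255)); P=[]
    # sub-pixel not needed: top boundary of the yellow near the tool axis
    for u in range(c0-hw,c0+hw+1):
        r=np.where(m[180:330,u])[0]
        if len(r)>3: P.append(onz(W,u,180+r[0]-.5,z))
    return fitc(P,.0135)
def ring(W,i,z,guess,r=.019,span=70,thr=25):
    # outermost strong bright->darker step along radial lines in the image
    g=cv2.GaussianBlur(cv2.cvtColor(i,cv2.COLOR_RGB2GRAY),(0,0),.7).astype(float); P=[]
    for a in np.radians(np.arange(-span,span+1,5)):
        d=np.array([np.cos(a),np.sin(a)]); rr=np.arange(r-.005,r+.005,.00025)
        v=[]
        for q in rr:
            u=proj(W,[*(np.array(guess)+d*q),z]); v.append(cv2.getRectSubPix(g.astype(np.float32),(1,1),(float(u[0]),float(u[1])))[0,0])
        dv=np.diff(v); k=np.argmin(dv)
        if v[max(k-4,0)]-v[min(k+4,len(v)-1)]>thr: P.append([*(np.array(guess)+d*rr[k]),z])
    return (fitc(P,r),len(P))
E
python3 - <<'E'
from h import *
W=cam("wrist");i=cv2.imread("pics/w3.png")[:,:,::-1].copy()
print("cam",W["c"],"pos",state()["position"])
print("foot",foot(W,i,.1742))
for r in(.0190,.0148):
  g=[.5525,.057]
  for _ in range(3):
    (c,e),n=ring(W,i,.140,g,r,60) if r>.016 else ring(W,255-i,.140,g,r,60); g=c
  print("ring",r,c,e,n)
E
```

```text
cam [0.61694476 0.06532947 0.38958404] pos [0.5509415  0.05747246 0.23715992]
foot (array([0.55117583, 0.05765287]), np.float64(0.00013134482576212703))
ring 0.019 [0.54958687 0.05814776] 0.00020269218034255619 25
ring 0.0148 [0.54988707 0.05804068] 0.00013370478648560918 25
```

Call:
apply_moves([
  {"x": -0.0014, "y": -0.0006, "z": 0.01, "spin": 0},
  {"x": -0.0014, "y": -0.0006, "z": 0.022, "spin": 0},
  {"x": -0.0014, "y": -0.0006, "z": 0.03, "spin": 0},
  {"x": -0.0014, "y": -0.0006, "z": 0.036, "spin": 0},
  {"x": -0.0014, "y": -0.0006, "z": 0.04, "spin": 0},
  {"x": -0.0014, "y": -0.0006, "z": 0.04, "spin": 0},
])

```text
t: 4.8
position: [0.5499, 0.0571, 0.1965]
orientation: [-180.0, 0.1, 7.2]
ft_force: [0.1, 0.5, -0.4]
grip_width: 0.295
grip_force: 20.0
```

```bash
python3 - <<'E'
from h import *
read_camera("wrist")
s=state();W=cam("wrist");i=read_camera("wrist")
print(s["position"],s["ft_force"])
for z in(.140,.134,.128):
  g=[.5497,.058]
  for _ in range(3): (c,e),n=ring(W,i,z,g,.019,60); g=c
  print(z,c,e,n)
cv2.imwrite("pics/w4.png",cv2.resize(i[100:330,200:440],(600,575))[:,:,::-1])
E
```

```text
[0.55011426 0.05711411 0.1970003 ] [-0.40963768  0.31302394 -0.74897103]
0.14 [0.5502885  0.05815556] 0.0007937668620660686 21
0.134 [0.54908877 0.05806926] 0.00046597837192150475 22
0.128 [0.54799386 0.05787489] 0.00023976293492234714 20
```

View pics/w4.png

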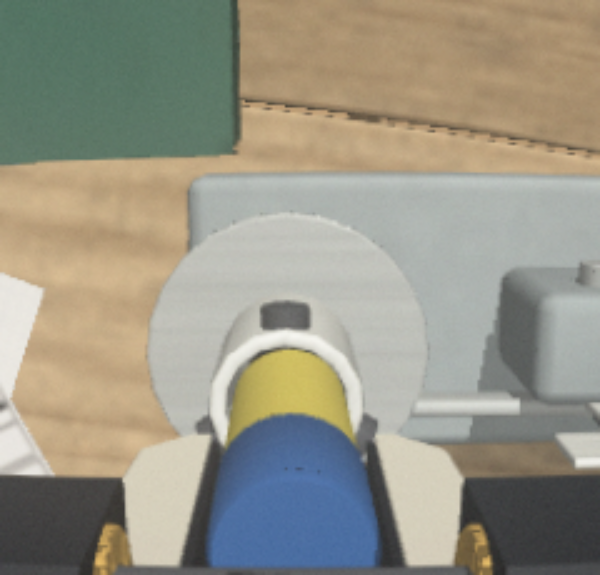

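Call:
apply_moves([
  {"x": -0.0004, "y": -0.0008, "z": 0.0, "spin": 0},
  {"x": -0.0004, "y": -0.0008, "z": 0.002, "spin": 0},
  {"x": -0.0004, "y": -0.0008, "z": 0.004, "spin": 0},
  {"x": -0.0004, "y": -0.0008, "z": 0.006, "spin": 0},
  {"x": -0.0004, "y": -0.0008, "z": 0.008, "spin": 0},
  {"x": -0.0004, "y": -0.0008, "z": 0.008, "spin": 0},
])

```text
t: 5.5
position: [0.5494, 0.0579, 0.1888]
orientation: [-180.0, 0.0, 7.2]
ft_force: [0.6, -0.2, -1.8]
grip_width: 0.302
grip_force: 20.0
```

```bash
python3 - <<'E'
from h import *
read_camera("wrist")
s=state();W=cam("wrist");i=read_camera("wrist")
print(s["position"],s["ft_force"])
for z in(.140,.134,.128):
  g=[.5497,.058]
  for _ in range(3): (c,e),n=ring(W,i,z,g,.019,60); g=c
  print(z,c,e,n)
E
```

```text
[0.54952919 0.05787899 0.18896923] [-0.19500856 -0.0528946  -1.01981352]
0.14 [0.5511327  0.05843181] 0.000835708913232799 22
0.134 [0.54987302 0.05818003] 0.001071457946114365 24
0.128 [0.54898922 0.05802693] 0.0005899004351759928 20
```

Call:
apply_moves([
  {"x": 0, "y": 0, "z": 0.0015, "spin": 0},
  {"x": 0, "y": 0, "z": 0.003, "spin": 0},
  {"x": 0, "y": 0, "z": 0.0045, "spin": 0},
  {"x": 0, "y": 0, "z": 0.006, "spin": 0},
  {"x": 0, "y": 0, "z": 0.006, "spin": 0},
])

```text
t: 6.1
position: [0.5496, 0.0579, 0.183]
orientation: [180.0, 0.0, 7.2]
ft_force: [0.5, -0.5, -1.0]
grip_width: 0.303
grip_force: 20.0
```

Call:
apply_moves([
  {"x": 0, "y": 0, "z": 0.001, "spin": 0},
  {"x": 0, "y": 0, "z": 0.002, "spin": 0},
  {"x": 0, "y": 0, "z": 0.003, "spin": 0},
  {"x": 0, "y": 0, "z": 0.003, "spin": 0},
])

```text
t: 6.5
position: [0.5495, 0.0579, 0.1799]
orientation: [180.0, 0.0, 7.2]
ft_force: [-0.2, -0.1, -0.5]
grip_width: 0.301
grip_force: 20.0
```

Call:
apply_moves([
  {"x": 0, "y": 0, "z": 0.001, "spin": 0},
  {"x": 0, "y": 0, "z": 0.002, "spin": 0},
  {"x": 0, "y": 0, "z": 0.002, "spin": 0},
])

```text
t: 6.8
position: [0.5495, 0.0579, 0.178]
orientation: [-180.0, 0.0, 7.2]
ft_force: [-0.9, 0.0, 1.2]
grip_width: 0.302
grip_force: 20.0
```

Call:
apply_moves([
  {"x": 0, "y": 0, "z": 0.001, "spin": 0},
  {"x": 0, "y": 0, "z": 0.002, "spin": 0},
  {"x": 0, "y": 0, "z": 0.002, "spin": 0},
])

```text
t: 7.1
position: [0.5495, 0.0579, 0.176]
orientation: [-180.0, 0.0, 7.2]
ft_force: [0.2, -0.1, 1.3]
grip_width: 0.302
grip_force: 20.0
```

Call:
apply_moves([
  {"x": 0, "y": 0, "z": 0.001, "spin": 0},
  {"x": 0, "y": 0, "z": 0.002, "spin": 0},
  {"x": 0, "y": 0, "z": 0.002, "spin": 0},
])

```text
t: 7.4
position: [0.5494, 0.0579, 0.1739]
orientation: [-180.0, 0.0, 7.2]
ft_force: [-0.3, 0.7, 0.2]
grip_width: 0.298
grip_force: 20.0
```

Call:
apply_moves([
  {"x": 0, "y": 0, "z": 0.001, "spin": 0},
  {"x": 0, "y": 0, "z": 0.002, "spin": 0},
  {"x": 0, "y": 0, "z": 0.002, "spin": 0},
])

```text
t: 7.7
position: [0.5495, 0.0579, 0.1719]
orientation: [-180.0, 0.0, 7.2]
ft_force: [-0.3, 0.2, 0.3]
grip_width: 0.299
grip_force: 20.0
```

```bash
cat > f.py <<'E'
from h import *
F=[];P=[]
for k in range(6): read_camera("wrist");s=state();F.append(s["ft_force"]);P.append(s["position"])
print(np.mean(F,0).round(2),np.mean(P,0).round(4),s["t"])
E
python3 f.py
```

```text
[ 0.06  0.37 -0.82] [0.5494 0.0579 0.1719] 8.0
```

Call:
apply_moves([
  {"x": 0, "y": 0, "z": 0.001, "spin": 0},
  {"x": 0, "y": 0, "z": 0.002, "spin": 0},
  {"x": 0, "y": 0, "z": 0.002, "spin": 0},
])

```text
t: 8.3
position: [0.5496, 0.0579, 0.1701]
orientation: [180.0, -0.0, 7.2]
ft_force: [0.5, 0.6, 0.8]
grip_width: 0.3
grip_force: 20.0
```

Call:
apply_moves([
  {"x": 0, "y": 0, "z": 0.001, "spin": 0},
  {"x": 0, "y": 0, "z": 0.002, "spin": 0},
  {"x": 0, "y": 0, "z": 0.002, "spin": 0},
])

```text
t: 8.6
position: [0.5495, 0.0579, 0.1679]
orientation: [-180.0, 0.0, 7.2]
ft_force: [-0.1, 0.6, 0.9]
grip_width: 0.299
grip_force: 20.0
```

```bash
python3 f.py; python3 - <<'E'
from h import *
i=read_camera("wrist"); j=read_camera("scene")
a=cv2.resize(i[140:330,220:420],(500,475)); b=cv2.resize(j[190:310,280:400],(300,300))
z=np.zeros((475,800,3),np.uint8); z[:,:500]=a; z[:300,500:]=b
cv2.imwrite("pics/w5.png",z[:,:,::-1])
E
```

```text
[ 0.05 -0.04 -0.39] [0.5495 0.0579 0.168 ] 8.9
```

View pics/w5.png

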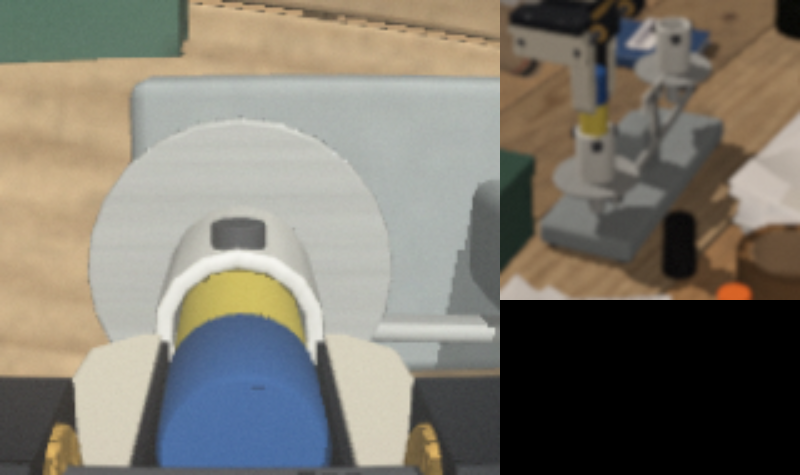

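The stick's yellow end is inside the cup with an even gap all round, and that pan is down. There is no resistance yet, so I continue.

Call:
apply_moves([
  {"x": 0, "y": 0, "z": 0.001, "spin": 0},
  {"x": 0, "y": 0, "z": 0.002, "spin": 0},
  {"x": 0, "y": 0, "z": 0.002, "spin": 0},
])

```text
t: 9.3
position: [0.5496, 0.0579, 0.166]
orientation: [180.0, 0.0, 7.2]
ft_force: [0.0, 0.1, 0.3]
grip_width: 0.297
grip_force: 20.0
```

Call:
apply_moves([
  {"x": 0, "y": 0, "z": 0.001, "spin": 0},
  {"x": 0, "y": 0, "z": 0.002, "spin": 0},
  {"x": 0, "y": 0, "z": 0.002, "spin": 0},
])

```text
t: 9.6
position: [0.5495, 0.0579, 0.1639]
orientation: [-180.0, 0.0, 7.2]
ft_force: [-0.7, 0.5, -0.6]
grip_width: 0.307
grip_force: 20.0
```

```bash
python3 f.py
```

```text
[ 0.31  0.3  -0.9 ] [0.5495 0.0579 0.1639] 9.9
```

Call:
apply_moves([
  {"x": 0, "y": 0, "z": 0.001, "spin": 0},
  {"x": 0, "y": 0, "z": 0.002, "spin": 0},
  {"x": 0, "y": 0, "z": 0.002, "spin": 0},
])

```text
t: 10.2
position: [0.5496, 0.0579, 0.162]
orientation: [-180.0, 0.0, 7.2]
ft_force: [0.8, 0.6, 0.0]
grip_width: 0.299
grip_force: 20.0
```

Call:
apply_moves([
  {"x": 0, "y": 0, "z": 0.001, "spin": 0},
  {"x": 0, "y": 0, "z": 0.002, "spin": 0},
  {"x": 0, "y": 0, "z": 0.002, "spin": 0},
])

```text
t: 10.5
position: [0.5495, 0.0579, 0.1599]
orientation: [-180.0, 0.0, 7.2]
ft_force: [-0.7, -0.1, 0.9]
grip_width: 0.3
grip_force: 20.0
```

```bash
python3 f.py
```

```text
[-0.22  0.74 -0.51] [0.5495 0.0579 0.1599] 10.8
```

Call:
apply_moves([
  {"x": 0, "y": 0, "z": 0.001, "spin": 0},
  {"x": 0, "y": 0, "z": 0.002, "spin": 0},
  {"x": 0, "y": 0, "z": 0.002, "spin": 0},
])

```text
t: 11.1
position: [0.5496, 0.0579, 0.1582]
orientation: [180.0, -0.0, 7.2]
ft_force: [-0.4, 0.1, 3.4]
grip_width: 0.3
grip_force: 20.0
```

Call:
apply_moves([
  {"x": 0, "y": 0, "z": 0.001, "spin": 0},
  {"x": 0, "y": 0, "z": 0.002, "spin": 0},
  {"x": 0, "y": 0, "z": 0.002, "spin": 0},
])

```text
t: 11.4
position: [0.5498, 0.058, 0.1566]
orientation: [-180.0, -0.0, 7.2]
ft_force: [-1.7, 0.9, 7.3]
grip_width: 0.301
grip_force: 20.0
```

```bash
python3 f.py
```

```text
[-1.93  0.91  6.77] [0.5498 0.058  0.1566] 11.7
```

Contact: force rises to 3.4 N, then 7 N over about 2 mm, which matches the pad at about 33 mm depth. I let go.

Call:
apply_moves([
  {"x": 0, "y": 0, "z": 0, "spin": 0},
  {"x": 0, "y": 0, "z": 0, "spin": 0},
  {"x": 0, "y": 0, "z": 0, "spin": 0},
  {"x": 0, "y": 0, "z": 0, "spin": 0},
], gripper=0.1)

```text
t: 12.1
position: [0.5495, 0.0579, 0.1559]
orientation: [-180.0, 0.0, 7.2]
ft_force: [0.2, 0.8, 0.2]
grip_width: 0.543
grip_force: 0.0
```

Call:
apply_moves([
  {"x": 0, "y": 0, "z": -0.02, "spin": 0},
  {"x": 0, "y": 0, "z": -0.05, "spin": 0},
  {"x": 0, "y": 0, "z": -0.09, "spin": 0},
  {"x": 0, "y": 0, "z": -0.13, "spin": 0},
  {"x": -0.0, "y": -0.02, "z": -0.135, "spin": 0},
  {"x": -0.025, "y": -0.06, "z": -0.12, "spin": 0},
  {"x": -0.04, "y": -0.1, "z": -0.1, "spin": 0},
  {"x": -0.045, "y": -0.14, "z": -0.095, "spin": 0},
])

```text
t: 12.9
position: [0.4852, 0.1919, 0.2496]
orientation: [180.0, 0.1, 7.2]
ft_force: [0.8, 0.1, 0.4]
grip_width: 0.549
grip_force: 0.0
```

```bash
python3 f.py
```

```text
[-0.3   0.46 -0.27] [0.4865 0.1927 0.2507] 13.2
```

Call:
apply_moves([
  {"x": 0, "y": -0.04, "z": 0, "spin": 0},
  {"x": 0.001, "y": -0.08, "z": 0, "spin": 0},
  {"x": 0.001, "y": -0.116, "z": 0, "spin": 0},
  {"x": 0.001, "y": -0.116, "z": 0, "spin": 0},
  {"x": 0.001, "y": -0.116, "z": 0, "spin": 0},
])

```text
t: 13.7
position: [0.4743, 0.3058, 0.2511]
orientation: [180.0, -0.0, 7.2]
ft_force: [-0.4, -0.2, -1.2]
grip_width: 0.551
grip_force: 0.0
```

```bash
python3 f.py; python3 - <<'E'
from h import *
W=cam("wrist");i=read_camera("wrist")
for c,st in blobs(i,(103,110,50),(125,255,255),100): print(c,st,onz(W,*c,.084))
E
```

```text
[-0.43 -0.28 -0.09] [0.4743 0.3052 0.2512] 14.0
[623.2, 195.6] [602, 179, 38, 38, 920] [ 0.55591239 -0.03343013  0.084     ]
```

```bash
python3 - <<'E'
from h import *
i=read_camera("wrist"); j=read_camera("scene")
a=cv2.resize(i,(560,420)); b=cv2.resize(j[190:390,190:400],(240,229))
z=np.zeros((420,800,3),np.uint8); z[:,:560]=a; z[:229,560:]=b
cv2.imwrite("pics/w6.png",z[:,:,::-1])
E
```

```text
(no output)
```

View pics/w6.png

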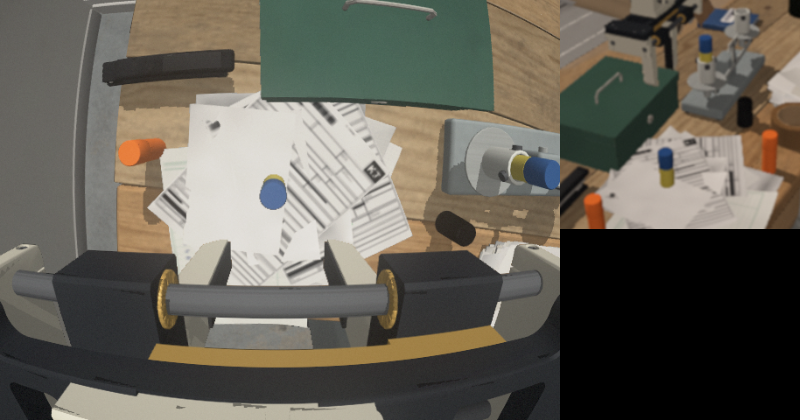

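The second stick's cap is at about (312,220) in the full picture, lit paler than my mask allowed. The first stick stands in the cup with its pan down.

```bash
python3 - <<'E'
from h import *
W=cam("wrist");i=read_camera("wrist");print(state()["position"])
for c,st in blobs(i,(100,70,50),(130,255,255),150): print(c,st,onz(W,*c,.084))
E
```

```text
[0.47388954 0.30610689 0.25117178]
[619.8, 197.1] [599, 179, 41, 38, 1244] [ 0.55317113 -0.02716003  0.084     ]
[312.4, 221.6] [298, 205, 30, 34, 806] [0.47781008 0.30943739 0.084     ]
```

Call:
apply_moves([
  {"x": 0.002, "y": -0.0033, "z": 0.045, "spin": 0},
  {"x": 0.002, "y": -0.0033, "z": 0.09, "spin": 0},
  {"x": 0.002, "y": -0.0033, "z": 0.135, "spin": 0},
  {"x": 0.002, "y": -0.0033, "z": 0.17, "spin": 0},
  {"x": 0.002, "y": -0.0033, "z": 0.1885, "spin": 0},
  {"x": 0.002, "y": -0.0033, "z": 0.1885, "spin": 0},
  {"x": 0.002, "y": -0.0033, "z": 0.1885, "spin": 0},
])

```text
t: 14.9
position: [0.4757, 0.3101, 0.0633]
orientation: [-180.0, -0.0, 7.2]
ft_force: [-0.1, 0.1, 0.7]
grip_width: 0.55
grip_force: 0.0
```

Call:
apply_moves([
  {"x": 0, "y": 0, "z": 0, "spin": 0},
  {"x": 0, "y": 0, "z": 0, "spin": 0},
  {"x": 0, "y": 0, "z": 0, "spin": 0},
  {"x": 0, "y": 0, "z": 0, "spin": 0},
  {"x": 0, "y": 0, "z": 0, "spin": 0},
], gripper=-1, squeeze=20)

```text
t: 15.4
position: [0.4757, 0.3101, 0.0633]
orientation: [-180.0, -0.1, 7.2]
ft_force: [-0.2, -0.6, 6.0]
grip_width: 0.3
grip_force: 20.0
```

Call:
apply_moves([
  {"x": 0, "y": 0, "z": -0.03, "spin": 0},
  {"x": 0, "y": 0, "z": -0.08, "spin": 0},
  {"x": 0.0, "y": 0.0, "z": -0.13, "spin": 0},
  {"x": 0.0, "y": 0.0, "z": -0.18, "spin": 0},
  {"x": 0.0, "y": 0.0, "z": -0.23, "spin": 0},
  {"x": 0.0, "y": 0.03, "z": -0.25, "spin": 0},
  {"x": 0.0, "y": 0.075, "z": -0.26, "spin": 0},
  {"x": 0.0, "y": 0.12, "z": -0.26, "spin": 0},
])

```text
t: 16.2
position: [0.4906, 0.1899, 0.3243]
orientation: [-180.0, -0.2, 7.3]
ft_force: [1.3, -0.2, -1.0]
grip_width: 0.298
grip_force: 20.0
```

```bash
python3 f.py
```

```text
[ 0.71 -0.02 -0.13] [0.4906 0.1889 0.3229] 16.5
```

Call:
apply_moves([
  {"x": 0.006, "y": 0.048, "z": 0, "spin": 0},
  {"x": 0.012, "y": 0.096, "z": 0, "spin": 0},
  {"x": 0.018, "y": 0.144, "z": 0, "spin": 0},
  {"x": 0.024, "y": 0.192, "z": 0, "spin": 0},
  {"x": 0.03, "y": 0.24, "z": 0, "spin": 0},
  {"x": 0.036, "y": 0.288, "z": 0.02, "spin": 0},
  {"x": 0.042, "y": 0.33, "z": 0.04, "spin": 0},
  {"x": 0.042, "y": 0.337, "z": 0.06, "spin": 0},
])

```text
t: 17.3
position: [0.5753, -0.141, 0.2611]
orientation: [180.0, 0.0, 7.1]
ft_force: [-0.9, 1.1, -0.8]
grip_width: 0.296
grip_force: 20.0
```

Call:
apply_moves([
  {"x": 0, "y": 0, "z": 0.013, "spin": 0},
  {"x": 0, "y": 0, "z": 0.013, "spin": 0},
  {"x": 0, "y": 0, "z": 0.013, "spin": 0},
])

```text
t: 17.6
position: [0.5747, -0.1368, 0.2503]
orientation: [180.0, -0.0, 7.3]
ft_force: [0.2, 0.3, 0.6]
grip_width: 0.3
grip_force: 20.0
```

```bash
python3 f.py; python3 - <<'E'
from h import *
W=cam("wrist");i=read_camera("wrist");s=state();p=s["position"];print(p,s["orientation"])
cv2.imwrite("pics/w7r.png",i[:,:,::-1])
print("foot",foot(W,i,p[2]-.0633))
for z in(.152,.150):
 for r in(.019,.0148):
  g=[.5748,-.1403]
  for _ in range(4): (c,e),n=ring(W,i if r>.016 else 255-i,z,g,r,60); g=c
  print(z,r,c,e,n)
cv2.imwrite("pics/w7.png",cv2.resize(i[100:330,200:440],(600,575))[:,:,::-1])
E
```

```text
[ 0.02  0.08 -0.24] [ 0.5748 -0.1375  0.2507] 17.9
[ 0.57449988 -0.13801713  0.25014202] [ 1.79982956e+02 -3.89721578e-02  7.22692792e+00]
foot (array([ 0.57404106, -0.13884294]), np.float64(0.000154669195241476))
0.152 0.019 [ 0.57642814 -0.14009945] 0.00019849256011244764 25
0.152 0.0148 [ 0.57661598 -0.14028153] 0.00012346878893272045 25
0.15 0.019 [ 0.57613994 -0.14021013] 0.00016127846493508723 25
0.15 0.0148 [ 0.57621702 -0.14044641] 0.000166652542485298 25
```

View pics/w7.png

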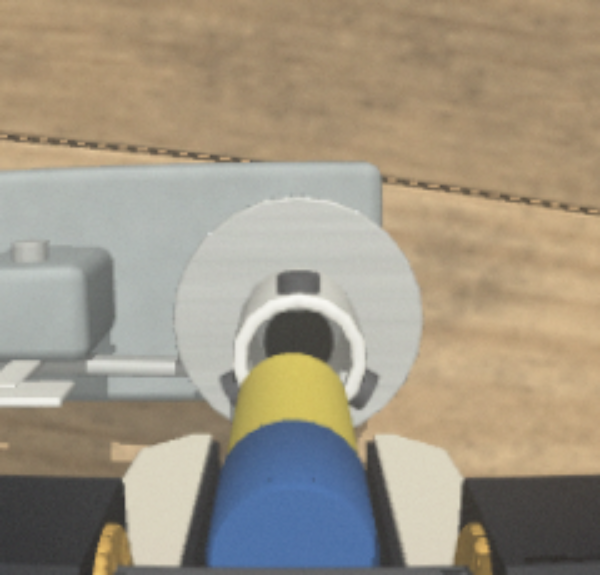

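Call:
apply_moves([
  {"x": 0.0023, "y": 0.0017, "z": 0.01, "spin": 0},
  {"x": 0.0023, "y": 0.0017, "z": 0.02, "spin": 0},
  {"x": 0.0023, "y": 0.0017, "z": 0.027, "spin": 0},
  {"x": 0.0023, "y": 0.0017, "z": 0.027, "spin": 0},
  {"x": 0.0023, "y": 0.0017, "z": 0.027, "spin": 0},
])

```text
t: 18.45
position: [0.5768, -0.1396, 0.2224]
orientation: [-180.0, 0.0, 7.2]
ft_force: [-0.1, 0.9, 0.0]
grip_width: 0.296
grip_force: 20.0
```

```bash
python3 f.py; python3 - <<'E'
from h import *
W=cam("wrist");i=read_camera("wrist");s=state();p=s["position"];print(p,s["orientation"])
print("foot",foot(W,i,p[2]-.0633))
g=[.5765,-.1402]
for _ in range(4): (c,e),n=ring(W,i,.152,g,.019,60); g=c
print(c,e,n)
E
```

```text
[ 0.26 -0.12 -0.34] [ 0.577  -0.1397  0.2229] 18.75
[ 0.57694373 -0.13966983  0.22285356] [ 1.79989311e+02 -1.94509444e-02  7.20767585e+00]
foot (array([ 0.57642927, -0.14044906]), np.float64(0.00015655277156570308))
[ 0.57645151 -0.14005286] 0.00019875520462514436 25
```

Call:
apply_moves([
  {"x": 0, "y": -0.0003, "z": 0.005, "spin": 0},
  {"x": 0, "y": -0.0003, "z": 0.01, "spin": 0},
  {"x": 0, "y": -0.0003, "z": 0.014, "spin": 0},
  {"x": 0, "y": -0.0003, "z": 0.018, "spin": 0},
  {"x": 0, "y": -0.0003, "z": 0.022, "spin": 0},
  {"x": 0, "y": -0.0003, "z": 0.026, "spin": 0},
  {"x": 0, "y": -0.0003, "z": 0.03, "spin": 0},
  {"x": 0, "y": -0.0003, "z": 0.03, "spin": 0},
])

```text
t: 19.6
position: [0.5767, -0.1393, 0.192]
orientation: [-180.0, 0.0, 7.2]
ft_force: [-0.0, -0.4, 0.1]
grip_width: 0.301
grip_force: 20.0
```

Call:
apply_moves([
  {"x": 0, "y": 0, "z": 0.002, "spin": 0},
  {"x": 0, "y": 0, "z": 0.004, "spin": 0},
  {"x": 0, "y": 0, "z": 0.006, "spin": 0},
  {"x": 0, "y": 0, "z": 0.006, "spin": 0},
])

```text
t: 20.0
position: [0.5768, -0.1394, 0.1864]
orientation: [-180.0, 0.0, 7.2]
ft_force: [0.1, -0.9, 1.0]
grip_width: 0.293
grip_force: 20.0
```

Call:
apply_moves([
  {"x": 0, "y": 0, "z": 0.001, "spin": 0},
  {"x": 0, "y": 0, "z": 0.002, "spin": 0},
  {"x": 0, "y": 0, "z": 0.002, "spin": 0},
  {"x": 0, "y": 0, "z": 0.002, "spin": 0},
])

```text
t: 20.4
position: [0.577, -0.1394, 0.1848]
orientation: [180.0, -0.0, 7.2]
ft_force: [-0.6, -0.2, 2.8]
grip_width: 0.3
grip_force: 20.0
```

```bash
python3 f.py
```

```text
[ 0.22 -0.46  2.63] [ 0.5769 -0.1394  0.1848] 20.7
```

Call:
apply_moves([
  {"x": 0, "y": 0, "z": 0.001, "spin": 0},
  {"x": 0, "y": 0, "z": 0.001, "spin": 0},
  {"x": 0, "y": 0, "z": 0.001, "spin": 0},
])

```text
t: 21.0
position: [0.5768, -0.1393, 0.1834]
orientation: [-180.0, 0.0, 7.2]
ft_force: [1.3, -0.5, 0.3]
grip_width: 0.299
grip_force: 20.0
```

Call:
apply_moves([
  {"x": 0, "y": 0, "z": 0.001, "spin": 0},
  {"x": 0, "y": 0, "z": 0.001, "spin": 0},
  {"x": 0, "y": 0, "z": 0.001, "spin": 0},
])

```text
t: 21.3
position: [0.5767, -0.1393, 0.1824]
orientation: [-180.0, 0.0, 7.2]
ft_force: [1.0, -0.9, 1.4]
grip_width: 0.299
grip_force: 20.0
```

Call:
apply_moves([
  {"x": 0, "y": 0, "z": 0.001, "spin": 0},
  {"x": 0, "y": 0, "z": 0.002, "spin": 0},
  {"x": 0, "y": 0, "z": 0.003, "spin": 0},
  {"x": 0, "y": 0, "z": 0.003, "spin": 0},
])

```text
t: 21.7
position: [0.5767, -0.1393, 0.1794]
orientation: [-180.0, 0.0, 7.2]
ft_force: [0.9, -0.8, -0.0]
grip_width: 0.298
grip_force: 20.0
```

Call:
apply_moves([
  {"x": 0, "y": 0, "z": 0.001, "spin": 0},
  {"x": 0, "y": 0, "z": 0.002, "spin": 0},
  {"x": 0, "y": 0, "z": 0.002, "spin": 0},
])

```text
t: 22.0
position: [0.5768, -0.1394, 0.1775]
orientation: [180.0, 0.0, 7.2]
ft_force: [1.1, -1.2, 1.6]
grip_width: 0.299
grip_force: 20.0
```

Call:
apply_moves([
  {"x": 0, "y": 0, "z": 0.001, "spin": 0},
  {"x": 0, "y": 0, "z": 0.0015, "spin": 0},
  {"x": 0, "y": 0, "z": 0.0015, "spin": 0},
])

```text
t: 22.3
position: [0.5768, -0.1394, 0.176]
orientation: [-180.0, 0.0, 7.2]
ft_force: [0.8, -1.1, 1.3]
grip_width: 0.298
grip_force: 20.0
```

Call:
apply_moves([
  {"x": 0, "y": 0, "z": 0.001, "spin": 0},
  {"x": 0, "y": 0, "z": 0.0015, "spin": 0},
  {"x": 0, "y": 0, "z": 0.0015, "spin": 0},
])

```text
t: 22.6
position: [0.5768, -0.1393, 0.1744]
orientation: [-180.0, 0.0, 7.2]
ft_force: [0.3, -0.4, 1.7]
grip_width: 0.298
grip_force: 20.0
```

Call:
apply_moves([
  {"x": 0, "y": 0, "z": 0.001, "spin": 0},
  {"x": 0, "y": 0, "z": 0.001, "spin": 0},
  {"x": 0, "y": 0, "z": 0.001, "spin": 0},
])

```text
t: 22.9
position: [0.5767, -0.1393, 0.1734]
orientation: [-180.0, 0.0, 7.2]
ft_force: [0.1, -1.0, 0.5]
grip_width: 0.301
grip_force: 20.0
```

```bash
python3 f.py
```

```text
[ 0.71 -0.6   0.26] [ 0.5768 -0.1393  0.1735] 23.2
```

Call:
apply_moves([
  {"x": 0, "y": 0, "z": 0.001, "spin": 0},
  {"x": 0, "y": 0, "z": 0.002, "spin": 0},
  {"x": 0, "y": 0, "z": 0.002, "spin": 0},
])

```text
t: 23.5
position: [0.5768, -0.1393, 0.1715]
orientation: [-180.0, 0.0, 7.2]
ft_force: [1.5, -1.3, 2.0]
grip_width: 0.295
grip_force: 20.0
```

Call:
apply_moves([
  {"x": 0, "y": 0, "z": 0.001, "spin": 0},
  {"x": 0, "y": 0, "z": 0.0015, "spin": 0},
  {"x": 0, "y": 0, "z": 0.0015, "spin": 0},
])

```text
t: 23.8
position: [0.5768, -0.1393, 0.17]
orientation: [-180.0, 0.0, 7.2]
ft_force: [1.4, -0.7, 1.8]
grip_width: 0.3
grip_force: 20.0
```

```bash
python3 f.py
```

```text
[ 0.68 -0.58  1.14] [ 0.5768 -0.1393  0.17  ] 24.1
```

Call:
apply_moves([
  {"x": 0, "y": 0, "z": 0.001, "spin": 0},
  {"x": 0, "y": 0, "z": 0.002, "spin": 0},
  {"x": 0, "y": 0, "z": 0.002, "spin": 0},
])

```text
t: 24.4
position: [0.5769, -0.1393, 0.1682]
orientation: [180.0, -0.0, 7.2]
ft_force: [-0.1, 0.1, 3.5]
grip_width: 0.301
grip_force: 20.0
```

Call:
apply_moves([
  {"x": 0, "y": 0, "z": 0.001, "spin": 0},
  {"x": 0, "y": 0, "z": 0.0015, "spin": 0},
  {"x": 0, "y": 0, "z": 0.0015, "spin": 0},
])

```text
t: 24.7
position: [0.577, -0.1394, 0.1672]
orientation: [180.0, -0.0, 7.2]
ft_force: [-0.5, 1.1, 7.7]
grip_width: 0.297
grip_force: 20.0
```

```bash
python3 f.py
```

```text
[-0.81  0.22  7.35] [ 0.577  -0.1394  0.1671] 25.0
```

The right pad is felt at about 24 mm (3.5 N, then 7.5 N). I release, retreat and look.

Call:
apply_moves([
  {"x": 0, "y": 0, "z": 0, "spin": 0},
  {"x": 0, "y": 0, "z": 0, "spin": 0},
  {"x": 0, "y": 0, "z": 0, "spin": 0},
  {"x": 0, "y": 0, "z": 0, "spin": 0},
], gripper=0.1)

```text
t: 25.4
position: [0.5767, -0.1393, 0.1664]
orientation: [-180.0, 0.0, 7.2]
ft_force: [0.6, 0.2, -0.4]
grip_width: 0.544
grip_force: 0.0
```

Call:
apply_moves([
  {"x": 0, "y": 0, "z": -0.02, "spin": 0},
  {"x": 0, "y": 0, "z": -0.05, "spin": 0},
  {"x": 0, "y": 0, "z": -0.09, "spin": 0},
  {"x": 0, "y": 0, "z": -0.12, "spin": 0},
  {"x": 0, "y": 0, "z": -0.12, "spin": 0},
  {"x": 0, "y": 0, "z": -0.12, "spin": 0},
  {"x": 0, "y": 0, "z": -0.12, "spin": 0},
  {"x": 0, "y": 0, "z": -0.12, "spin": 0},
])

```text
t: 26.2
position: [0.5764, -0.1392, 0.2853]
orientation: [-179.9, 0.1, 7.2]
ft_force: [-0.3, -0.1, 0.8]
grip_width: 0.553
grip_force: 0.0
```

Call:
apply_moves([
  {"x": 0, "y": 0, "z": 0, "spin": 0},
  {"x": 0, "y": 0, "z": 0, "spin": 0},
  {"x": 0, "y": 0, "z": 0, "spin": 0},
  {"x": 0, "y": 0, "z": 0, "spin": 0},
  {"x": 0, "y": 0, "z": 0, "spin": 0},
])

```text
t: 26.7
position: [0.5768, -0.1393, 0.2866]
orientation: [-180.0, 0.0, 7.2]
ft_force: [0.2, 0.1, 0.1]
grip_width: 0.554
grip_force: 0.0
```

```bash
python3 f.py; python3 - <<'E'
from h import *
i=read_camera("wrist"); j=read_camera("scene")
cv2.imwrite("pics/w8r.png",i[:,:,::-1]);cv2.imwrite("pics/s8r.png",j[:,:,::-1])
a=cv2.resize(i,(480,360)); b=cv2.resize(j[180:300,280:400],(320,320))
z=np.zeros((360,800,3),np.uint8); z[:,:480]=a; z[:320,480:]=b
cv2.imwrite("pics/w8.png",z[:,:,::-1])
E
```

```text
[0.03 0.15 0.04] [ 0.5768 -0.1393  0.2866] 27.0
```

View pics/w8.png

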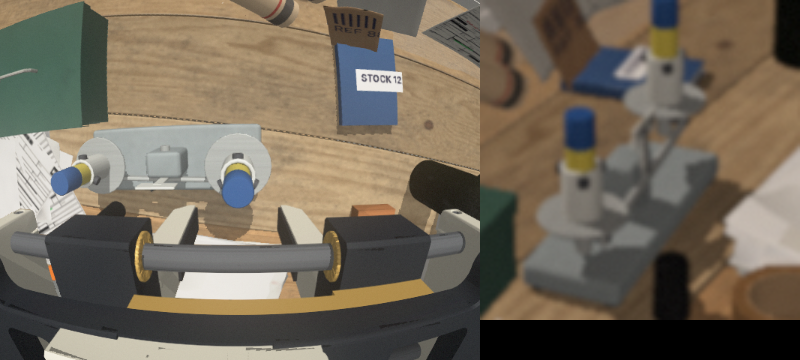

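The picture shows both sticks standing in the cups and let go: caps at (68,180) and (238,190) in the wrist half. To tell which pan sank, I compare the scene image with the level one from the start.

```bash
python3 - <<'E'
from h import *
S=cam("scene");a=cv2.imread("pics/scene0.png",0);b=cv2.imread("pics/s8r.png",0)
for n,c in(("L",[.5497,.0581]),("R",[.5765,-.1402])):
    u=proj(S,[*c,.110]); k=[proj(S,[*c,.110+d])[1]-u[1] for d in(-.012,.012)]
    x,y=int(u[0])-14,int(u[1])-8; t=a[y:y+30,x:x+29]   # cup wall and pan, below the mouth
    m=cv2.matchTemplate(b[y-20:y+50,x-12:x+41],t,cv2.TM_CCOEFF_NORMED); _,v,_,l=cv2.minMaxLoc(m)
    print(n,u.round(),"expect rows down/up",np.round(k,1),"found shift",l[0]-12,l[1]-20,round(v,2))
W=cam("wrist");i=cv2.imread("pics/w8r.png")[:,:,::-1].copy()
for z in(.128,.140,.152):
  g=[.5765,-.1402]
  for _ in range(4): (c,e),n=ring(W,i,z,g,.019,60); g=c
  print(z,c.round(4),round(e,5),n)
E
```

```text
L [317. 247.] expect rows down/up [ 4.3 -4.3] found shift 0 4 0.92
R [348. 213.] expect rows down/up [ 3.9 -4. ] found shift 1 -3 0.67
0.128 [ 0.5728 -0.1408] 0.00019 25
0.14 [ 0.5746 -0.1404] 0.00022 25
0.152 [ 0.5765 -0.1402] 0.00025 23
```

Left pan is down (+4 rows; predicted 4.3) and right pan is up (−3 rows; the wrist ring also fits 0.152 m). So the left stick is the heavier one. I go back to it.

Call:
apply_moves([
  {"x": 0, "y": -0.04, "z": 0, "spin": 0},
  {"x": -0.001, "y": -0.08, "z": 0, "spin": 0},
  {"x": -0.001, "y": -0.12, "z": 0, "spin": 0},
  {"x": -0.002, "y": -0.16, "z": 0, "spin": 0},
  {"x": -0.0022, "y": -0.1991, "z": 0, "spin": 0},
  {"x": -0.0022, "y": -0.1991, "z": 0.01, "spin": 0},
  {"x": -0.0022, "y": -0.1991, "z": 0.03, "spin": 0},
  {"x": -0.0022, "y": -0.1991, "z": 0.03, "spin": 0},
])

```text
t: 27.9
position: [0.5486, 0.0577, 0.2544]
orientation: [-180.0, 0.2, 7.2]
ft_force: [-0.1, 0.7, 1.3]
grip_width: 0.551
grip_force: 0.0
```

```bash
python3 f.py
```

```text
[-0.   -0.32  0.07] [0.5499 0.0575 0.257 ] 28.2
```

Over it; descend 0.100 m to the release height and grip.

Call:
apply_moves([
  {"x": 0, "y": -0.0003, "z": 0.03, "spin": 0},
  {"x": 0, "y": -0.0003, "z": 0.06, "spin": 0},
  {"x": 0, "y": -0.0003, "z": 0.085, "spin": 0},
  {"x": 0, "y": -0.0003, "z": 0.099, "spin": 0},
  {"x": 0, "y": -0.0003, "z": 0.099, "spin": 0},
  {"x": 0, "y": -0.0003, "z": 0.099, "spin": 0},
])

```text
t: 28.8
position: [0.5503, 0.0581, 0.1587]
orientation: [180.0, -0.1, 7.2]
ft_force: [-0.1, 0.2, 0.6]
grip_width: 0.554
grip_force: 0.0
```

Call:
apply_moves([
  {"x": 0, "y": 0, "z": 0, "spin": 0},
  {"x": 0, "y": 0, "z": 0, "spin": 0},
  {"x": 0, "y": 0, "z": 0, "spin": 0},
  {"x": 0, "y": 0, "z": 0, "spin": 0},
  {"x": 0, "y": 0, "z": 0, "spin": 0},
], gripper=-1, squeeze=30)

```text
t: 29.3
position: [0.5499, 0.0583, 0.1582]
orientation: [-180.0, -0.1, 7.2]
ft_force: [-0.3, 2.0, 4.8]
grip_width: 0.298
grip_force: 30.0
```

Call:
apply_moves([
  {"x": 0, "y": 0, "z": -0.006, "spin": 0},
  {"x": 0, "y": 0, "z": -0.012, "spin": 0},
  {"x": 0, "y": 0, "z": -0.018, "spin": 0},
  {"x": 0, "y": 0, "z": -0.023, "spin": 0},
  {"x": 0, "y": 0, "z": -0.027, "spin": 0},
  {"x": 0, "y": 0, "z": -0.031, "spin": 0},
  {"x": 0, "y": 0, "z": -0.035, "spin": 0},
])

```text
t: 30.0
position: [0.5492, 0.0581, 0.1924]
orientation: [180.0, 0.1, 7.2]
ft_force: [1.0, 0.5, -6.4]
grip_width: 0.3
grip_force: 30.0
```

Call:
apply_moves([
  {"x": 0, "y": 0, "z": -0.005, "spin": 0},
  {"x": 0, "y": 0, "z": -0.01, "spin": 0},
  {"x": 0, "y": 0, "z": -0.015, "spin": 0},
  {"x": 0, "y": 0, "z": -0.02, "spin": 0},
  {"x": 0, "y": 0, "z": -0.025, "spin": 0},
  {"x": 0, "y": 0, "z": -0.035, "spin": 0},
  {"x": 0, "y": 0, "z": -0.06, "spin": 0},
  {"x": 0, "y": 0, "z": -0.1, "spin": 0},
])

```text
t: 30.8
position: [0.5488, 0.0582, 0.2926]
orientation: [-180.0, 0.2, 7.2]
ft_force: [0.8, -0.9, -0.1]
grip_width: 0.296
grip_force: 30.0
```

```bash
python3 f.py; python3 - <<'E'
from h import *
W=cam("wrist");i=read_camera("wrist");s=state();p=s["position"];print(p,s["grip_width"])
for dz in(.060,.063,.066): print("foot",dz,foot(W,i,p[2]-dz))
# right stick: cap blob height in scene
S=cam("scene");j=read_camera("scene");print(blobs(j,(100,90,50),(130,255,255)),blobs(j,(20,110,60),(35,255,255)))
print([proj(S,[.5765,-.1402,z]).round(1) for z in(.128,.188,.212)])
t=read_camera("top");cv2.imwrite("pics/s9r.png",j[:,:,::-1]);cv2.imwrite("pics/t9r.png",t[:,:,::-1])
E
```

```text
[-0.16  0.37 -0.44] [0.5503 0.0582 0.2954] 31.1
[0.54916292 0.05819192 0.29163378] 0.29590496133845473
foot 0.06 (array([0.54948327, 0.05766791]), np.float64(0.0001437893699384179))
foot 0.063 (array([0.54875295, 0.05759193]), np.float64(0.0001413374366966494))
foot 0.066 (array([0.54802317, 0.057516  ]), np.float64(0.00013877701426448497))
[([438.5, 112.2], [437, 110, 5, 6, 23]), ([319.1, 174.4], [317, 167, 5, 16, 60]), ([348.9, 191.2], [345, 185, 9, 13, 104]), ([327.8, 208.8], [316, 199, 25, 18, 241]), ([358.1, 205.0], [355, 203, 7, 7, 30])] [([316.3, 194.9], [310, 184, 13, 22, 235]), ([349.0, 204.1], [345, 199, 9, 11, 93]), ([477.7, 205.7], [469, 204, 19, 5, 21])]
[array([347.7, 207. ]), array([347.8, 186.4]), array([347.8, 178. ])]
```

The heavier stick is out. The right stick's top now reads 0.188 m, so its depth is 24 mm, still home, with its pan down. Now to the stand.

Call:
apply_moves([
  {"x": -0.018, "y": 0.042, "z": 0, "spin": 0},
  {"x": -0.036, "y": 0.084, "z": 0, "spin": 0},
  {"x": -0.054, "y": 0.126, "z": 0, "spin": 0},
  {"x": -0.073, "y": 0.168, "z": 0, "spin": 0},
  {"x": -0.091, "y": 0.21, "z": 0, "spin": 0},
  {"x": -0.109, "y": 0.252, "z": 0, "spin": 0},
  {"x": -0.127, "y": 0.294, "z": 0, "spin": 0},
  {"x": -0.145, "y": 0.336, "z": 0, "spin": 0},
])

```text
t: 32.05
position: [0.447, -0.2949, 0.2922]
orientation: [-180.0, 0.0, 7.2]
ft_force: [0.5, -0.1, -1.1]
grip_width: 0.295
grip_force: 30.0
```

Call:
apply_moves([
  {"x": -0.02, "y": 0.04, "z": 0.01, "spin": 0},
  {"x": -0.04, "y": 0.08, "z": 0.025, "spin": 0},
  {"x": -0.04, "y": 0.092, "z": 0.045, "spin": 0},
  {"x": -0.04, "y": 0.092, "z": 0.045, "spin": 0},
  {"x": -0.04, "y": 0.092, "z": 0.045, "spin": 0},
  {"x": -0.04, "y": 0.092, "z": 0.045, "spin": 0},
])

```text
t: 32.65
position: [0.4204, -0.3888, 0.2486]
orientation: [180.0, -0.0, 7.3]
ft_force: [-1.1, 0.3, -0.4]
grip_width: 0.3
grip_force: 30.0
```

```bash
python3 f.py; python3 - <<'E'
from h import *
W=cam("wrist");i=read_camera("wrist");s=state();p=s["position"];print(p,s["orientation"][2])
cv2.imwrite("pics/w10.png",i[:,:,::-1])
print("foot",foot(W,i,p[2]-.0633))
hs=cv2.cvtColor(i,cv2.COLOR_RGB2HSV)
u=proj(W,[.484,-.39,.03]);print("expected px",u)
x,y=map(int,u);c=hs[y-45:y+46:9,x-45:x+46:9];print(c[...,2]);print(c[...,1]);print(c[...,0])
E
```

```text
[ 0.15  0.01 -0.97] [ 0.4203 -0.3891  0.2485] 32.95
[ 0.4199879  -0.38939831  0.24796471] 7.233778283221179
foot (array([ 0.42001558, -0.38961822]), np.float64(0.00016467365291234984))
expected px [324.49825107 153.36734388]
[[200 208 207 205 208 202 206 203 203 200 199]
 [197 202 183 195 192 197 197 198 200 200 207]
 [205 204 191 189 199 208 208 210 205 208 207]
 [181 186 184 185 184 173 181 185 191 190 198]
 [205 156 181 182 127 130 131 123 178 177 181]
 [192 138 184 185 133 135 134 133 184 182 194]
 [197 134 188 187 177 177 136 135 187 185 193]
 [184 137 185 186 186 193 194 183 182 186 201]
 [210 122 184 180 183 179 176 180 176 177 194]
 [201 143 187 191 183 189 187 185 185 182 111]
 [204 138 141 145 139 137 142 141 137 197 210]]
[[ 87  85  86  86  83  82  80  85  83  83  86]
 [ 85  86 123 135 147 139 142 139 130 125  86]
 [ 83  88 140 140 140 142 143 140 146 146  86]
 [ 89  89 139 139 143 140 139 141 143 146  89]
 [ 86  87 141 144 139 137 132 135 143 143  90]
 [ 90  87 141 143 140 138 137 138 144 143  89]
 [ 88  89 138 143 143 141 141 138 145 146  85]
 [ 93  93 139 140 140 144 145 144 144 141  85]
 [114 111 144 143 139 145 146 142 148 143  91]
 [114 112 140 139 145 143 145 145 145 144 110]
 [113 111 110 113 112 114 110 112 112 111 111]]
[[18 17 18 18 18 17 18 18 17 17 17]
 [19 18 14 13 12 13 12 12 12 14 18]
 [18 17 13 13 13 12 13 13 13 12 17]
 [16 17 13 12 12 12 13 12 13 13 17]
 [18 18 13 13 13 13 13 13 12 13 16]
 [17 18 12 13 13 14 13 13 12 13 17]
 [17 17 13 13 14 13 12 12 13 13 17]
 [17 16 13 13 13 12 13 13 13 13 17]
 [16 17 13 12 13 12 13 12 14 13 17]
 [16 16 13 13 12 13 12 13 13 13 17]
 [16 16 16 16 15 16 16 15 16 16 16]]
```

```bash
python3 - <<'E'
from h import *
W=cam("wrist");i=cv2.imread("pics/w10.png")[:,:,::-1].copy()
m=cv2.inRange(cv2.cvtColor(i,cv2.COLOR_RGB2HSV),(8,121,60),(15,160,255));m[:90]=0;m[230:]=0
m=cv2.morphologyEx(m,cv2.MORPH_OPEN,np.ones((3,3)))
c=max(cv2.findContours(m,0,2)[0],key=cv2.contourArea)
P=np.float32([onz(W,*q[0],.03)[:2] for q in c])*1000
(x,y),sz,a=cv2.minAreaRect(P);print("top mm",x,y,sz,a,cv2.boundingRect(c))
# inner hole: dark pixels
g=i[:,:,0]; d=((g<155)&(m>0)).astype(np.uint8); n,l,s,ce=cv2.connectedComponentsWithStats(d)
k=1+np.argmax(s[1:,4]);print("dark",ce[k],s[k])
E
```

```text
top mm 483.2831115722656 -393.15234375 (75.40342712402344, 75.29853820800781) 7.536396503448486 (290, 117, 76, 76)
dark [328.24039653 149.55638166] [310 135  37  34 807]
```

Call:
apply_moves([
  {"x": 0.03, "y": 0.005, "z": 0.02, "spin": 0},
  {"x": 0.0625, "y": 0.0112, "z": 0.05, "spin": 0},
  {"x": 0.0625, "y": 0.0112, "z": 0.09, "spin": 0},
  {"x": 0.0625, "y": 0.0112, "z": 0.12, "spin": 0},
  {"x": 0.0625, "y": 0.0112, "z": 0.136, "spin": 0},
  {"x": 0.0625, "y": 0.0112, "z": 0.136, "spin": 0},
  {"x": 0.0625, "y": 0.0112, "z": 0.136, "spin": 0},
])

```text
t: 33.7
position: [0.4837, -0.3934, 0.113]
orientation: [179.9, -0.1, 7.2]
ft_force: [0.1, -0.2, -0.4]
grip_width: 0.299
grip_force: 30.0
```

```bash
python3 f.py; python3 - <<'E'
from h import *
W=cam("wrist");i=read_camera("wrist");p=state()["position"];print(p)
cv2.imwrite("pics/w11.png",i[:,:,::-1])
print("foot",foot(W,i,p[2]-.064))
g=[.4833,-.393]
for r in(.017,.019):
  g=[.4833,-.393]
  for _ in range(3): (c,e),n=ring(W,255-i,.03 if r>.018 else .028,g,r,60,15); g=c
  print(r,c,e,n)
E
```

```text
[ 0.06 -0.02 -0.8 ] [ 0.4837 -0.3935  0.1132] 34.0
[ 0.48339476 -0.39309056  0.11237318]
foot (array([ 0.48319708, -0.39375468]), np.float64(0.00016922098109903113))
0.017 [ 0.48531391 -0.3930122 ] 0.00030195839986699933 25
0.019 [ 0.48334138 -0.39291914] 9.244847805162131e-05 25
```

Call:
apply_moves([
  {"x": 0, "y": -0.0008, "z": 0.007, "spin": 0},
  {"x": 0, "y": -0.0008, "z": 0.014, "spin": 0},
  {"x": 0, "y": -0.0008, "z": 0.021, "spin": 0},
  {"x": 0, "y": -0.0008, "z": 0.028, "spin": 0},
  {"x": 0, "y": -0.0008, "z": 0.035, "spin": 0},
  {"x": 0, "y": -0.0008, "z": 0.035, "spin": 0},
])

```text
t: 34.65
position: [0.4827, -0.3917, 0.0753]
orientation: [-179.9, 0.1, 7.2]
ft_force: [0.9, 0.2, -0.8]
grip_width: 0.3
grip_force: 30.0
```

Call:
apply_moves([
  {"x": 0, "y": 0, "z": 0.002, "spin": 0},
  {"x": 0, "y": 0, "z": 0.003, "spin": 0},
  {"x": 0, "y": 0, "z": 0.003, "spin": 0},
])

```text
t: 34.95
position: [0.4832, -0.3921, 0.0738]
orientation: [180.0, -0.0, 7.2]
ft_force: [-0.4, -0.5, -1.1]
grip_width: 0.298
grip_force: 30.0
```

Call:
apply_moves([
  {"x": 0, "y": 0, "z": 0.001, "spin": 0},
  {"x": 0, "y": 0, "z": 0.002, "spin": 0},
  {"x": 0, "y": 0, "z": 0.002, "spin": 0},
])

```text
t: 35.25
position: [0.4831, -0.3921, 0.0716]
orientation: [-180.0, 0.0, 7.2]
ft_force: [-0.6, 0.3, -1.0]
grip_width: 0.299
grip_force: 30.0
```

Call:
apply_moves([
  {"x": 0, "y": 0, "z": 0.001, "spin": 0},
  {"x": 0, "y": 0, "z": 0.001, "spin": 0},
  {"x": 0, "y": 0, "z": 0.001, "spin": 0},
])

```text
t: 35.55
position: [0.4833, -0.3922, 0.0714]
orientation: [180.0, -0.0, 7.2]
ft_force: [-1.5, 1.5, 6.9]
grip_width: 0.299
grip_force: 30.0
```

Call:
apply_moves([
  {"x": 0, "y": 0, "z": 0.0, "spin": 0},
  {"x": 0, "y": 0, "z": 0.0, "spin": 0},
  {"x": 0, "y": 0, "z": 0.0, "spin": 0},
  {"x": 0, "y": 0, "z": 0.0, "spin": 0},
  {"x": 0, "y": 0, "z": 0.0, "spin": 0},
], gripper=0.1)

```text
t: 36.05
position: [0.4831, -0.3921, 0.0706]
orientation: [-180.0, 0.0, 7.2]
ft_force: [-0.2, 0.1, -0.6]
grip_width: 0.548
grip_force: 0.0
```

Call:
apply_moves([
  {"x": 0, "y": 0, "z": -0.02, "spin": 0},
  {"x": 0, "y": 0, "z": -0.05, "spin": 0},
  {"x": 0, "y": 0, "z": -0.09, "spin": 0},
  {"x": 0, "y": 0, "z": -0.13, "spin": 0},
  {"x": 0, "y": 0, "z": -0.16, "spin": 0},
  {"x": -0.02, "y": 0, "z": -0.16, "spin": 0},
  {"x": -0.05, "y": 0, "z": -0.16, "spin": 0},
  {"x": -0.05, "y": 0, "z": -0.16, "spin": 0},
])

```text
t: 36.85
position: [0.4313, -0.3987, 0.2309]
orientation: [-180.0, 0.0, 7.1]
ft_force: [0.2, -0.2, 0.2]
grip_width: 0.552
grip_force: 0.0
```

```bash
python3 f.py; python3 - <<'E'
from h import *
W=cam("wrist");i=read_camera("wrist");S=cam("scene");j=read_camera("scene");T=cam("top");t=read_camera("top")
for n,C,im in(("wrist",W,i),("scene",S,j),("top",T,t)):
  for zz in(.092,.15):
    pass
  b=[q for q in blobs(im,(95,60,50),(130,255,255),12)]
  for nm,xy,z in(("stand stick top",[.4833,-.3929],.092),("right cup stick top",[.5765,-.1402],.188)):
    u=proj(C,[*xy,z]); near=sorted(b,key=lambda q:np.hypot(*(np.array(q[0])-u)))[:1]
    print(n,nm,u.round(1),near, onz(C,*near[0][0],z).round(4) if near else "")
E
```

```text
[ 0.3  -0.29 -0.02] [ 0.4337 -0.3984  0.2307] 37.15
wrist stand stick top [316.8 171.8] [([316.4, 171.5], [300, 155, 34, 34, 928])] [ 0.4835 -0.3925  0.092 ]
wrist right cup stick top [-12.3  32.7] [([10.0, 36.0], [0, 17, 24, 39, 741])] [ 0.5695 -0.1692  0.188 ]
scene stand stick top [416.3 192.7] [([416.9, 197.5], [413, 192, 9, 12, 100])] [ 0.4683 -0.3622  0.092 ]
scene right cup stick top [347.8 186.4] [([349.0, 191.3], [345, 185, 9, 14, 116])] [ 0.5581 -0.1145  0.188 ]
top stand stick top [468.3 265.8] [([439.4, 194.8], [420, 168, 41, 50, 1064])] [ 0.6972 -0.3174  0.092 ]
top right cup stick top [384.1 226.1] [([383.8, 226.7], [380, 222, 9, 11, 73])] [ 0.5747 -0.1393  0.188 ]
```

```bash
python3 -c "
from station import sign_off;print(sign_off())"
```

```text
the job is handed in; nothing more can be done
None
```

The job is handed in: the left-cup stick sank its pan, so I took it as the heavier and stood it upright in the stand's hole, and the lighter one was still home in the right cup at my last check (no result came back; I viewed 11 pictures, one over the limit of 10).

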